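Open the heel cramp and put its wedge away

TASK

The glue has set, so open the heel cramp: knock its jammed wedge loose by striking the thin end with the wooden block, without touching the wedge with the fingers while it is jammed. Then lift the wedge out and lay it gently, flat, in the free place of the wedge rack. Leave the block lying flat on the bench clear of the cramp, the leather heel standing in the cramp, and the spare wedge, hammer and jar where they are.

Things in the scene. Friction and masses are not known exactly. Their poses are not given: they have to be found in the camera images.
- cramp: Heel cramp bolted to the bench: wooden bed 18 mm thick with uprights. Origin on the bench; x: clamping line, y: line of the wedge. Along x (mm): wedge cheek -112 to -68, wedge (centre line -50), sliding pressure board -32 to -6, leather heel -6 to 39, springy pad to 51, end cheek 61 to 99. The bed spans y -48 to 76, and to 146 under the wedge's thick end (x -87 to -13).
- wedge_seat (a point): Fixed point on the cramp, axes as the cramp's: centre of the wedge as jammed, 39 mm above the bench. From here cheek and pressure board flank the wedge from y = -45 to 76 mm; they rise 69 to 72 mm above the bench, higher than the wedge, which can thus be gripped only beyond them. A low catch, face at y = 126 mm, top 44 mm above the bench, stops the sliding wedge.
- wedge_mid (a point): Centre of the pale wooden wedge: 180 long, 42 high, evenly tapered in plan from 24 thick at its -x end to 48 at its +x end (36 in the middle), 0.19 kg. Jammed on the cramp's bed, its x along the cramp's +y, thin end 45 mm out. About 10 to 22 N along its +x moves it; loose after 15 to 18 mm; at the catch after 36 mm, thick end 50 mm clear of the cheeks, 2 to 3 mm of play: it lifts straight up.
- block_mid (a point): Centre of the dark wooden knocking block, 110 x 46 x 46 mm (x long), 0.19 kg, lying on the bench at the start (centre 23 mm up).
- rack: Wedge rack, fixed, origin on the bench under its middle: board 196 x 180 mm, 12 mm thick, with two notched bars across it (42 to 96 mm either side of the middle along x, 66 mm high). They form two places along x, centre lines at y = +40 and -40 mm; notches 56 mm wide, floors 20 mm above the bench. A wedge's ends lie in the notches, either way round; 84 mm between the bars is open for fingers.
- free_mid (a point): Where the centre of the wedge belongs in the free place of the rack (41 mm above the bench, 21 mm above the notch floors); x along the place. Which of the two places is free varies.
- spare_mid (a point): Centre of the spare wedge, like the other, lying loose in the other place of the rack. Leave it.
- heel_mid (a point): Stacked leather heel, 45 mm along the cramp's x, 62 mm wide, 61 mm high, rounded at the top, standing on the cramp's bed; point 30 mm above the bed. Leave it.
- hammer_mid (a point): Hammer, 250 mm long, lying on the bench; point on its handle near the head. Leave it.
- tin_mid (a point): Metal jar, 72 mm in diameter, 95 mm high, standing on the bench; its centre. Leave it.
Things that resemble listed ones, but are neither listed nor needed, are in the scene too. What is shaped like the part that bears wedge_mid but purple is not meant.

How it is judged:
By the outcome, as a careful person would: the job done as asked, in the order asked, and still so for the second after the job is handed in, with the robot touching nothing.
It also fails if it takes over 58 s, if anything falls off the work surface, if the arm or the gripper's body presses on something with over 40 N, if the wrist force passes 120 N, or if a joint passes its speed limit or range.

ROBOT

A 7-joint arm with a two-finger parallel gripper is mounted at the origin on the work surface. World frame = base frame: x ahead of the robot, y to its left, z up, the work surface at z = 0. Lengths are in mm, angles in rad, forces in N, time in s.
With the tool pointing down it reaches from about 400 to 875 mm from the base axis. Payload 4.4 kg.
Tool frame: the origin (TCP) lies where the fingers leave the gripper's body, on its centre line; the fingertips stand 73 mm ahead of it and the grasp point (between the pads) lies 54 mm ahead of it; z points along the fingers, y is the line along which they close (so a half turn about z gives the same grasp; the last joint's range is limited). The gripper opens to 85 mm and grips with 20 to 120 N. Pads are 22 mm wide; open, the fingers measure 114 mm over their backs; the gripper's body (76 mm by 85 mm) begins 54 mm behind the grasp point. The pads swing forward as they close: fully open they stand 13 mm farther back than shut.
Start: joints at [-0.066, 0.628, 0.038, 1.517, -0.027, 0.996, -0.02], TCP at [650.013, 0.024, 303.913] pointing down, gripper open.
Joint ranges: [-3.06, 3.06], [-0.37, 2.12], [-1.25, 1.32], [0.18, 2.47], [-1.1, 4.24], [0.23, 1.98], [-2.94, 2.94]. Speed limits (rad/s): [2.57, 2.57, 3.14, 3.14, 3.14, 3.14, 3.14].

INTERFACE

Orientations are given as [roll, pitch, yaw] about the fixed x, y, z axes, in that order (R = Rz(yaw) Ry(pitch) Rx(roll)).
In Python, from cell import ctrl gives the robot as it stands.
- The arm moves only by the tool send_rows, never from a script. Its argument "rows" is a list that holds one entry, the list of rows, each a list of 6 numbers: the shift along the tool's x, y, z in cm, then the turn, a rotation vector about the tool's x, y, z in rad. In form: [[[tx, ty, tz, wx, wy, wz], ...]]. A call has 1 to 10 rows; each row is the pose to reach, as a shift and turn from the pose commanded when the call began, along the tool's axes at that moment; what a row does not reach only later rows make up. A row lasts 1/10 s, in which the tool goes at most 50 mm and 8.59 degrees, less where a joint would pass 70% of its speed; a pose out of reach is approached as far as the arm can. A call with a gripper value outside its range is refused whole. "grip" is the closure in counts, from 0 (fully open) to 255 (shut), set as the call begins (left out, the last holds). The fingers move at their own pace and stop on an object; the grip force is fixed at half the most. Time passes only in rows, so rows that repeat a pose let the fingers close. It gives the time, the measured TCP pose, the force, the opening and the grip force at its end, in the units of the state.
- ctrl.read_state(): the state, without advancing time (a new reading comes with each control period).
- ctrl.get_image(name): name is "scene" or "side" or "wrist"; returns a dict with "pixels" (400x640x3 uint8, red, green, blue), "fx", "fy", "cx", "cy" (pixels), "extrinsics" (4x4, takes a point from camera to world coordinates); the wrist camera has in their place "mount" (4x4, takes a point from camera to tool coordinates, whose origin is the TCP and whose axes are the flange's). Camera axes: x right, y up, looking along -z (the intrinsics and any distortion apply to the point x, -y, -z); pixel columns grow to the right and rows downward; lengths in mm; the calibration is good to about 2 mm. The wrist camera is an equidistant fisheye: a pixel r from the principal point sees the ray r / f radians off the axis. A picture is of the moment at which its call begins: read the wrist's pose just before it. There is no depth.
- ctrl.finish_job(): hands the job in; it is judged then, once.
The state is a dict: "clock": time; "qpos": joint angles; "qd": joint speeds; "tau": joint torques, N m; "eef_pos": TCP position; "tool_rot": TCP orientation; "force": force on the tool from outside, world axes, zero at the start; "torque": the same for the moment, N m; "width": finger opening in mm; "gripper_force": force on a finger pad.
Only numpy, scipy, OpenCV 4.12 (cv2) and the standard library are available. Lean on these libraries where they do the work, as an engineer would, in place of code of your own. Each camera call takes 0.05 s, during which the arm holds its last target. There are 200 camera calls.

## Working session

There is one attempt and no reset: what is moved stays moved. The work goes in short steps, Python scripts to look and compute and a tool call to move; the robot and the scene stay as the last step left them, time stands still between calls to the robot, and variables do not carry over. Pictures are saved under pics/ and viewed, at most 10 in all, crops included, and the job is handed in when it is done.

Besides the shell and the picture viewer there is one more tool, called in YAML: its name, and indented under it one key for each argument. send_rows: Moves the arm, as the interface text tells. Its arguments: {"type":"object","properties":{"rows":{"type":"array","items":{"type":"array","items":{"type":"array","items":{"type":"number"}}}},"grip":{"type":"number"}},"required":["rows"]}

```bash
mkdir -p pics; ls
python3 - <<'E'
from cell import ctrl
import cv2,numpy as np
s=ctrl.read_state(); print(s)
for n in ("scene","side","wrist"):
    d=ctrl.get_image(n); cv2.imwrite(f"pics/{n}0.png",d["pixels"][...,::-1])
    np.set_printoptions(precision=4,suppress=True)
    print(n,d["fx"],d["fy"],d["cx"],d["cy"],d.get("extrinsics",d.get("mount")),d.keys())
E
```

```text
pics
{'clock': 0.0, 'qpos': array([-0.06580256,  0.62936672,  0.03841303,  1.51838734, -0.02696015,
        0.99629899, -0.02002339]), 'qd': array([ 1.57874867e-03, -5.99425371e-04, -2.44904902e-04,  1.87746996e-04,
       -1.90854728e-04, -5.54045132e-05, -3.18271776e-04]), 'tau': array([-1.11932164e-03, -5.63405585e+01,  1.22606792e+00, -1.93450052e+01,
        1.09587883e-02,  1.05136272e-02, -8.84369996e-06]), 'eef_pos': array([6.49502324e+02, 3.83471380e-02, 3.02968912e+02]), 'tool_rot': array([-3.13965004e+00,  4.36498938e-05,  1.57082018e+00]), 'force': array([ 0.05975982,  0.73255655, -0.27662409]), 'torque': array([0.01627665, 0.03765772, 0.00848175]), 'gripper_force': 0.0, 'width': 85.78788399227389}
scene 405.1605895250861 405.1605895250861 319.29604620273636 193.574350035031 [[   0.8144   -0.4311    0.3884  982.7331]
 [   0.5802    0.5936   -0.5577 -785.5416]
 [   0.0099    0.6796    0.7335  963.2048]
 [   0.        0.        0.        1.    ]] dict_keys(['pixels', 'fx', 'fy', 'cx', 'cy', 'extrinsics'])
side 499.4556611669048 499.4556611669048 319.0294219553922 195.47765393765886 [[  -0.9781    0.1374   -0.1565  226.5648]
 [  -0.2078   -0.592     0.7787 1139.0057]
 [   0.0143    0.7942    0.6075 1021.8941]
 [   0.        0.        0.        1.    ]] dict_keys(['pixels', 'fx', 'fy', 'cx', 'cy', 'extrinsics'])
wrist 309.70691628693146 309.70691628693146 315.91879331354437 195.24904658832165 [[ -0.0016   0.9652   0.2614  66.8624]
 [  1.       0.0014   0.0008  -1.0965]
 [  0.0004   0.2614  -0.9652 -70.1619]
 [  0.       0.       0.       1.    ]] dict_keys(['pixels', 'fx', 'fy', 'cx', 'cy', 'mount'])
```

View pics/scene0.png

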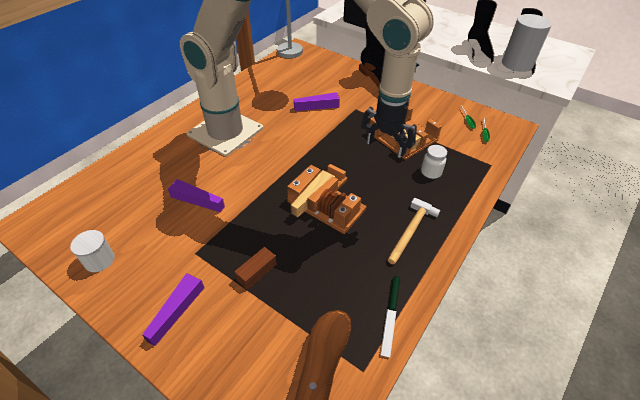

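View pics/wrist0.png

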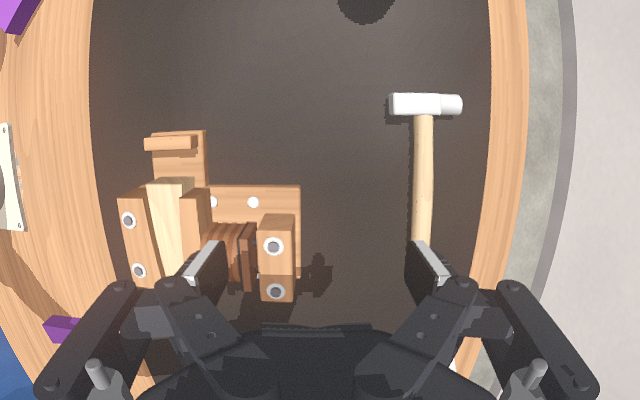

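View pics/side0.png

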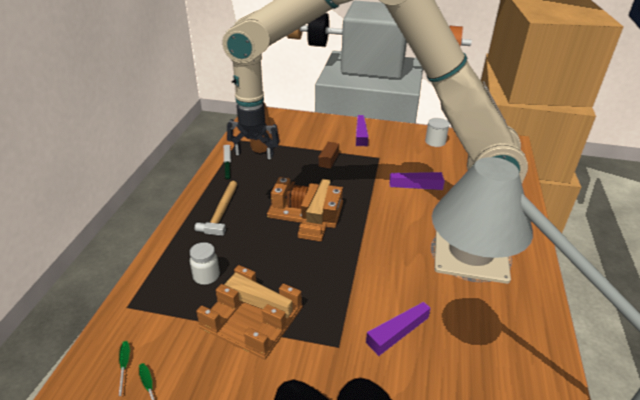

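The wrist view shows the cramp with its wedge at (170,230), aligned roughly with world axes. In the side view, the block is at (329,154) and the rack at (250,310), with the spare wedge in the near-cramp place. In the scene view, the block is at (256,266).

```bash
cat > h.py <<'E'
import numpy as np,cv2
from scipy.spatial.transform import Rotation as R
from cell import ctrl
np.set_printoptions(precision=3,suppress=True)
def pose(s=None):
    s=s or ctrl.read_state(); T=np.eye(4); T[:3,:3]=R.from_euler('xyz',s['tool_rot']).as_matrix(); T[:3,3]=s['eef_pos']; return T
class Cam:
    def __init__(c,n):
        T=pose(); d=ctrl.get_image(n); c.im=d['pixels'][...,::-1].copy(); c.w=n=='wrist'
        c.k=(d['fx'],d['fy'],d['cx'],d['cy']); c.T=T@np.array(d['mount']) if c.w else np.array(d['extrinsics'])
    def ray(c,u,v):
        x=(u-c.k[2])/c.k[0]; y=(v-c.k[3])/c.k[1]
        if c.w:
            r=np.hypot(x,y); q=np.sinc(r/np.pi); p=np.array([x*q,-y*q,-np.cos(r)])
        else: p=np.array([x,-y,-1])
        return c.T[:3,:3]@p
    def at(c,u,v,z):
        d=c.ray(u,v); o=c.T[:3,3]; return o+d*(z-o[2])/d[2]
    def px(c,P):
        p=c.T[:3,:3].T@(np.asarray(P,float)-c.T[:3,3]); x,y,z=p[0],-p[1],-p[2]
        if c.w:
            r=np.hypot(x,y); t=np.arctan2(r,z); x,y=x/r*t,y/r*t
        else: x,y=x/z,y/z
        return np.array([c.k[0]*x+c.k[2],c.k[1]*y+c.k[3]])
def go(pos,yaw,pos_is_grasp=True):
    """rows for a world target; pos = grasp point (54 ahead of TCP), tool down"""
    T=pose(); Rt=R.from_euler('xyz',[np.pi,0,yaw]); p=np.array(pos,float)
    if pos_is_grasp: p=p+[0,0,54]
    d=T[:3,:3].T@(p-T[:3,3])/10; w=(R.from_matrix(T[:3,:3]).inv()*Rt).as_rotvec()
    print('row',np.round(d,2),np.round(w,3))
E
python3 - <<'E'
from h import *
a,b,w=Cam('scene'),Cam('side'),Cam('wrist')
print('block',a.at(256,262,46),b.at(329,150,46))
print('jar',a.at(434,160,95))
print('rack', b.at(250,310,20))
for n,u,v in [('thickL',148,179),('thickR',193,179),('thinvis?',168,285)]: print(n,w.at(u,v,60))
for n,u,v in [('cheek nearL',119,196),('cheekR',150,190),('pb',182,193),('pbR',210,193),('bed far L',153,134),('bed far R',206,131)]: print(n,w.at(u,v,70 if n[0]!='b' else 18))
cv2.imwrite('pics/c.png',np.vstack([cv2.resize(b.im[240:370,170:330],None,fx=3.6,fy=3.6,interpolation=2)]))
E
```

```text
block [ 504.781 -389.635   46.   ] [ 499.31  -387.505   46.   ]
jar [733.552 207.174  95.   ]
rack [555.893 361.572  20.   ]
thickL [455.219   1.541  60.   ]
thickR [513.888   0.52   60.   ]
thinvis? [ 457.546 -137.571   60.   ]
cheek nearL [415.676 -15.974  70.   ]
cheekR [462.304  -9.018  70.   ]
pb [503.287 -12.64   70.   ]
pbR [536.45  -12.744  70.   ]
bed far L [443.264  50.684  18.   ]
bed far R [517.362  50.023  18.   ]
```

View pics/c.png

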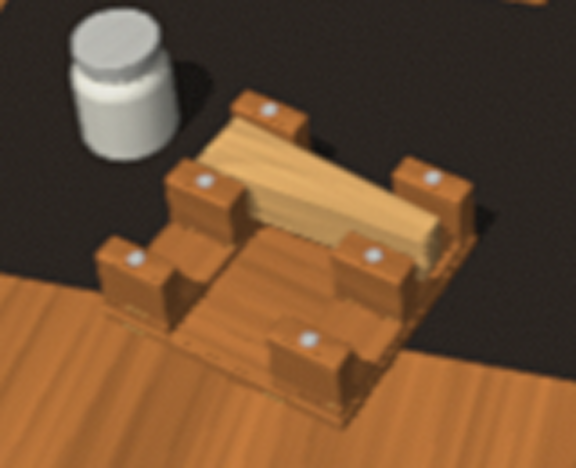

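The crop shows the spare wedge in the place towards the jar. The free place is the lower one, at about (260,290) in the crop. Next I move over the block.

send_rows:
  rows:
    - [[-38,-15,3,0,0,0],[-38,-15,3,0,0,0],[-38,-15,3,0,0,0],[-38,-15,3,0,0,0],[-38,-15,3,0,0,0],[-38,-15,3,0,0,0],[-38,-15,3,0,0,0],[-38,-15,3,0,0,0],[-38,-15,3,0,0,0],[-38,-15,3,0,0,0]]

```text
clock: 1.3
eef_pos: [498.1, -382.8, 273.6]
tool_rot: [-3.141, 0.001, 1.565]
force: [-0.4, 0.7, 0.3]
width: 85.5
gripper_force: 0.0
```

Run:
```python
from h import *
s=ctrl.read_state(); print(s['eef_pos'],s['tool_rot'],abs(s['qd']).max())
w=Cam('wrist'); cv2.imwrite('pics/w1.png',w.im); import pickle; pickle.dump(w,open('w1.pkl','wb'))
```

```text
[ 498.107 -382.763  273.55 ] [-3.141  0.001  1.565] 0.06239659188260548
```

View pics/w1.png

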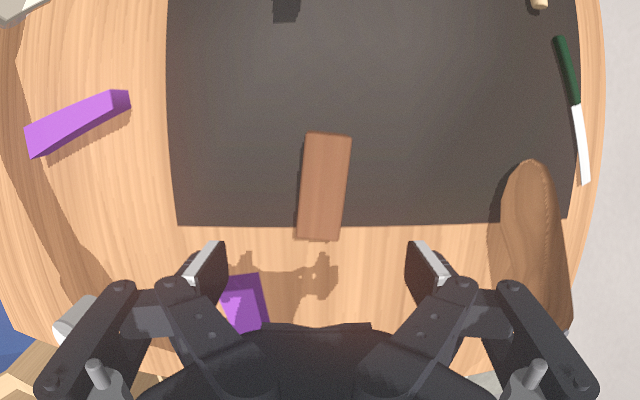

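The block's top face has corners at about (307,136), (351,138), (339,240) and (297,239). It is almost aligned with the fingers.

Run:
```python
from h import *
import pickle; w=pickle.load(open('w1.pkl','rb'))
P=np.array([w.at(u,v,46) for u,v in [(307,136),(351,138),(339,240),(297,239)]]); print(P)
c=P.mean(0); d=P[0]+P[1]-P[2]-P[3]; e=P[1]+P[2]-P[0]-P[3]
a=np.arctan2(d[1],d[0]); print(c,np.linalg.norm(d)/2,np.linalg.norm(e)/2,a,np.arctan2(e[1],e[0]))
go([c[0],c[1],25],a); go([c[0],c[1],70],a)
```

```text
[[ 488.323 -337.853   46.   ]
 [ 530.624 -339.858   46.   ]
 [ 520.263 -445.412   46.   ]
 [ 476.366 -443.958   46.   ]]
[ 503.894 -391.77    46.   ] 106.4160181876248 43.13334663483723 1.4657409957086565 -0.04010616578476862
row [-1.19  0.41 19.47] [-0.    -0.001  0.104]
row [-1.19  0.41 14.97] [-0.    -0.001  0.104]
```

send_rows:
  rows:
    - [[-1,0.4,5,0,0,0.1],[-1,0.4,10,0,0,0.1],[-1,0.4,14,0,0,0.1],[-1,0.4,17,0,0,0.1],[-1,0.4,18.5,0,0,0.1],[-1,0.4,19.1,0,0,0.1],[-1,0.4,19.1,0,0,0.1]]

```text
clock: 2.05
eef_pos: [505.0, -389.1, 83.2]
tool_rot: [3.141, -0.0, 1.472]
force: [0.3, 0.7, 0.1]
width: 85.1
gripper_force: 0.0
```

send_rows:
  rows:
    - [[0,0,0,0,0,0],[0,0,0,0,0,0],[0,0,0,0,0,0],[0,0,0,0,0,0],[0,0,0,0,0,0],[0,0,0,0,0,0],[0,0,0,0,0,0]]
  grip: 255

```text
clock: 2.75
eef_pos: [504.8, -390.6, 84.5]
tool_rot: [3.139, 0.001, 1.471]
force: [-0.4, 0.3, 5.9]
width: 45.5
gripper_force: 62.9
```

send_rows:
  rows:
    - [[0,0,-3,0,0,0],[0,0,-7,0,0,0],[2,-1,-11.5,0,0,-0.03],[5,-2,-11.5,0,0,-0.06],[8,-3.4,-11.5,0,0,-0.1],[8.7,-3.4,-11.5,0,0,-0.1],[8.7,-3.4,-11.5,0,0,-0.1],[8.7,-3.4,-11.5,0,0,-0.1]]

```text
clock: 3.55
eef_pos: [479.2, -301.2, 198.1]
tool_rot: [3.141, 0.001, 1.57]
force: [0.7, -1.1, -2.3]
width: 44.9
gripper_force: 62.2
```

Run:
```python
from h import *
s=ctrl.read_state(); print(s['eef_pos'],s['tool_rot'],abs(s['qd']).max(),s['force'])
w=Cam('wrist'); cv2.imwrite('pics/w2.png',w.im); import pickle; pickle.dump(w,open('w2.pkl','wb'))
```

```text
[ 479.215 -301.157  198.109] [3.141 0.001 1.57 ] 0.012506737388279884 [ 0.689 -1.07  -2.289]
```

View pics/w2.png

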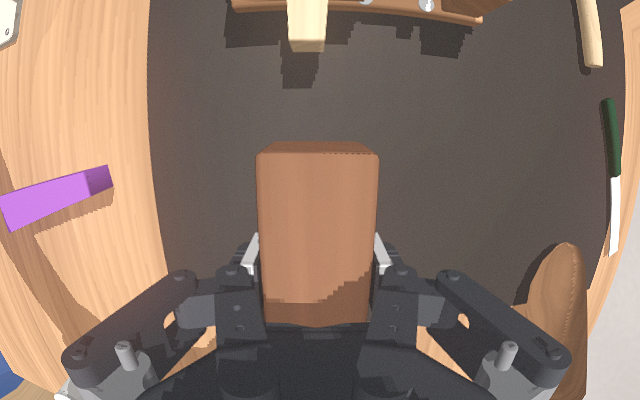

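The thin end's top edge runs (287,40) to (327,40). The bed's front edge runs (232,10) to (482,20). The block's front top edge runs (258,152) to (377,153).

Run:
```python
from h import *
import pickle; w=pickle.load(open('w2.pkl','rb'))
for u,v,z in [(287,40,60),(327,40,60),(289,51,18),(325,51,18),(232,10,18),(482,20,18),(258,152,160),(377,153,160),(264,322,160),(368,322,160)]: print(u,v,z,w.at(u,v,z))
for y in (-160,-180,-186,-195): print(y,w.px([480,y,60]))
```

```text
287 40 60 [ 459.122 -183.917   60.   ]
327 40 60 [ 485.685 -184.239   60.   ]
289 51 18 [ 456.916 -183.171   18.   ]
325 51 18 [ 485.58  -183.498   18.   ]
232 10 18 [ 409.235 -143.783   18.   ]
482 20 18 [ 625.991 -141.367   18.   ]
258 152 160 [ 457.576 -247.697  160.   ]
377 153 160 [ 499.861 -248.141  160.   ]
264 322 160 [ 455.107 -321.419  160.   ]
368 322 160 [ 500.885 -321.552  160.   ]
-160 [318.309   6.868]
-180 [318.407  34.024]
-186 [318.434  42.44 ]
-195 [318.472  55.262]
```

send_rows:
  rows:
    - [[0.5,-0.7,4,0,0,0.01],[1.5,-0.7,7.5,0,0,0.02],[2.5,-0.7,9,0,0,0.02],[3.0,-0.7,9.4,0,0,0.02],[3.0,-0.7,9.4,0,0,0.02],[3.0,-0.7,9.4,0,0,0.02]]

```text
clock: 4.2
eef_pos: [472.6, -271.4, 104.7]
tool_rot: [3.14, 0.002, 1.55]
force: [-0.4, -0.7, -1.9]
width: 45.3
gripper_force: 62.0
```

Run:
```python
from h import *
s=ctrl.read_state(); print(s['eef_pos'],s['tool_rot'],s['force'])
w=Cam('wrist'); cv2.imwrite('pics/w3.png',w.im); import pickle; pickle.dump(w,open('w3.pkl','wb'))
```

```text
[ 472.587 -271.37   104.696] [3.14  0.002 1.55 ] [-0.421 -0.662 -1.923]
```

View pics/w3.png

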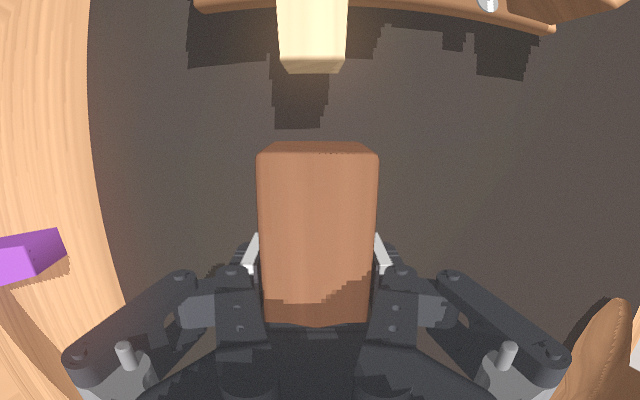

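The thin end's top edge is at (279,59) to (346,57), straight ahead of the block's front edge at (257..377,152), with a gap of about 34 mm. Next I strike.

send_rows:
  rows:
    - [[1,0,0,0,0,0],[2.5,0,0,0,0,0],[4.2,0,0,0,0,0],[5.4,0,0,0,0,0],[5.4,0,0,0,0,0],[5.4,0,0,0,0,0]]

```text
clock: 4.85
eef_pos: [473.4, -215.0, 104.2]
tool_rot: [3.141, -0.0, 1.552]
force: [-0.4, -0.4, -1.2]
width: 45.4
gripper_force: 62.2
```

Run:
```python
from h import *
s=ctrl.read_state(); print(s['eef_pos'],s['tool_rot'],s['force'])
w=Cam('wrist'); cv2.imwrite('pics/w4.png',w.im); import pickle; pickle.dump(w,open('w4.pkl','wb'))
w=pickle.load(open('w3.pkl','rb')); print(w.at(279,59,60),w.at(346,57,60))
```

```text
[ 473.35  -215.032  104.154] [ 3.141 -0.     1.552] [-0.423 -0.421 -1.158]
[ 459.875 -183.731   60.   ] [ 484.381 -183.589   60.   ]
```

View pics/w4.png

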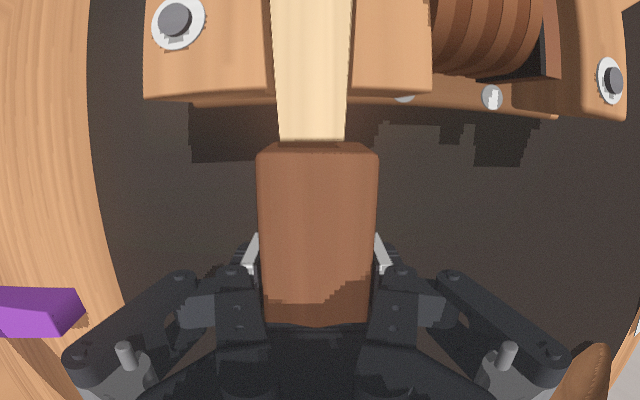

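The block is against the wedge's thin end at (280..345,141), and the wedge has moved about 22 mm and is loose. Next I push it gently on to the catch.

send_rows:
  rows:
    - [[0.4,0,0,0,0,0],[0.8,0,0,0,0,0],[1.1,0,0,0,0,0],[1.3,0,0,0,0,0],[1.3,0,0,0,0,0]]

```text
clock: 5.4
eef_pos: [473.3, -202.7, 103.9]
tool_rot: [-3.142, -0.0, 1.551]
force: [-0.2, -0.1, -1.7]
width: 45.2
gripper_force: 62.3
```

send_rows:
  rows:
    - [[0.15,0,0,0,0,0],[-2,0,0,0,0,0],[-5,0,0,0,0,0],[-8,0,0.6,0,0,0],[-9.7,0,1.4,0,0,0],[-10,0,1.8,0,0,0],[-10,0,1.9,0,0,0],[-10,0,1.9,0,0,0]]

```text
clock: 6.2
eef_pos: [471.4, -301.2, 84.7]
tool_rot: [-3.141, -0.002, 1.552]
force: [0.1, -0.1, -1.5]
width: 45.7
gripper_force: 62.2
```

Run:
```python
from h import *
s=ctrl.read_state(); print(s['eef_pos'],s['tool_rot'],s['force'])
b=Cam('side')
P=np.array([b.at(170+u/3.6,240+v/3.6,66) for u,v in [(268,109),(204,181),(135,258),(432,178),(373,255),(308,340)]]); print(P)
# bolts: -x image = +world x : first 3 = bar at high x
c=P.mean(0);d=P[:3].mean(0)-P[3:].mean(0);e=P[[2,5]].mean(0)-P[[0,3]].mean(0)
print(c,np.linalg.norm(d),np.arctan2(d[1],d[0]),np.linalg.norm(e),np.arctan2(e[1],e[0]))
```

```text
[ 471.368 -301.221   84.703] [-3.141 -0.002  1.552] [ 0.09  -0.124 -1.489]
[[596.547 274.394  66.   ]
 [617.661 350.176  66.   ]
 [638.705 424.49   66.   ]
 [463.121 312.431  66.   ]
 [484.452 387.215  66.   ]
 [505.86  462.539  66.   ]]
[551.058 368.541  66.   ] 138.39586790744607 -0.27595634594528784 155.9888329073985 1.2951948566706508
```

send_rows:
  rows:
    - [[0,0,0.15,0,0,0],[0,0,0.15,0,0,0],[0,0,0.15,0,0,0],[0,0,0.15,0,0,0],[0,0,0,0,0,0],[0,0,-5,0,0,0],[0,0,-10,0,0,0],[4,0,-11,0,0,0],[9,0,-11,0,0,0],[14,0,-11,0,0,0]]
  grip: 0

```text
clock: 7.25
eef_pos: [474.2, -162.2, 195.9]
tool_rot: [3.139, 0.0, 1.549]
force: [0.8, 1.2, -0.4]
width: 85.6
gripper_force: 0.0
```

send_rows:
  rows:
    - [[5,0,0,0,0,0],[10,0,0,0,0,0],[14,0,0,0,0,0],[16,0,0,0,0,0],[16.8,0,0,0,0,0],[16.8,0,0,0,0,0],[16.8,0,0,0,0,0]]

```text
clock: 7.95
eef_pos: [477.4, 3.4, 195.0]
tool_rot: [3.141, 0.001, 1.549]
force: [0.3, -0.3, -0.1]
width: 85.5
gripper_force: 0.0
```

Run:
```python
from h import *
s=ctrl.read_state(); print(s['eef_pos'],s['tool_rot'],s['force'])
w=Cam('wrist'); cv2.imwrite('pics/w5.png',w.im); import pickle; pickle.dump(w,open('w5.pkl','wb'))
```

```text
[477.394   3.353 195.003] [3.141 0.001 1.549] [ 0.324 -0.278 -0.078]
```

View pics/w5.png

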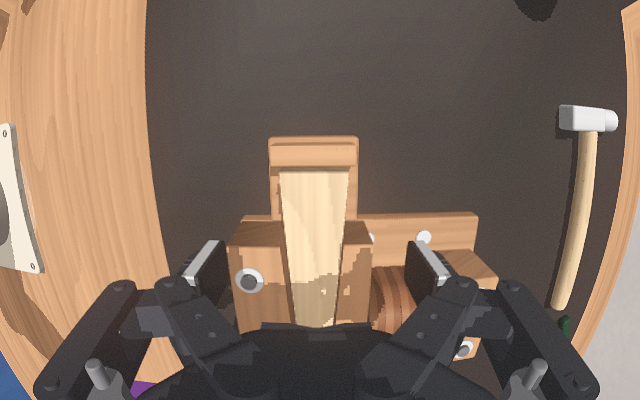

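The wedge's thick end is at (280..350,171), close to the catch at (314,160). The cheeks' far edge is at row 222 or so.

Run:
```python
from h import *
import pickle; w=pickle.load(open('w5.pkl','rb'))
for u,v,z in [(280,171,60),(350,171,60),(290,270,60),(343,270,60),(294,320,60),(337,320,60),(232,245,70),(370,246,70),(233,222,70),(365,222,70),(270,140,44),(357,140,44)]: print(u,v,z,w.at(u,v,z))
```

```text
280 171 60 [452.502  32.085  60.   ]
350 171 60 [499.821  30.963  60.   ]
290 270 60 [455.526 -43.263  60.   ]
343 270 60 [495.379 -44.212  60.   ]
294 320 60 [455.849 -91.394  60.   ]
337 320 60 [491.217 -92.206  60.   ]
232 245 70 [416.253 -17.82   70.   ]
370 246 70 [513.286 -20.307  70.   ]
233 222 70 [419.035  -0.466  70.   ]
365 222 70 [509.183  -2.277  70.   ]
270 140 44 [444.292  52.044  44.   ]
357 140 44 [506.692  50.515  44.   ]
```

send_rows:
  rows:
    - [[0.4,-0.1,4,0,0,0],[0.4,-0.1,7.5,0,0,0],[0.4,-0.1,9.3,0,0,0],[0.4,-0.1,9.9,0,0,0],[0.4,-0.1,9.9,0,0,0],[0.4,-0.1,9.9,0,0,0]]

```text
clock: 8.6
eef_pos: [477.0, 8.2, 96.6]
tool_rot: [3.14, 0.0, 1.549]
force: [0.5, 0.1, -0.3]
width: 85.7
gripper_force: 0.0
```

send_rows:
  rows:
    - [[0,0,0,0,0,0],[0,0,0,0,0,0],[0,0,0,0,0,0],[0,0,0,0,0,0],[0,0,0,0,0,0],[0,0,0,0,0,0],[0,0,0,0,0,0]]
  grip: 255

```text
clock: 9.3
eef_pos: [476.3, 9.0, 96.9]
tool_rot: [3.141, -0.0, 1.551]
force: [-1.8, -0.0, 10.2]
width: 45.0
gripper_force: 60.3
```

send_rows:
  rows:
    - [[0,0,-0.5,0,0,0],[0,0,-1.5,0,0,0],[0,0,-2.5,0,0,0],[0,0,-3.5,0,0,0],[0,0,-5,0,0,0],[0,0,-7,0,0,0],[0,0,-9,0,0,0],[0,0,-10,0,0,0],[0,0,-10,0,0,0]]

```text
clock: 10.2
eef_pos: [477.3, 9.1, 197.5]
tool_rot: [3.138, -0.0, 1.551]
force: [-0.2, 0.1, -2.2]
width: 44.7
gripper_force: 61.6
```

Run:
```python
from h import *
s=ctrl.read_state(); print(s['eef_pos'],s['tool_rot'],s['force'],s['torque'],s['width'])
w=Cam('wrist');b=Cam('side')
im=np.zeros((600,640,3),np.uint8);im[:320]=w.im[80:];c=cv2.resize(b.im[130:250,230:390],None,fx=2.3,fy=2.3);im[320:320+c.shape[0],:c.shape[1]]=c[:280]
cv2.imwrite('pics/w6.png',im)
go([555,155,100],0)
```

```text
[477.291   9.131 197.474] [ 3.138 -0.     1.551] [-0.226  0.059 -2.173] [ 0.122 -0.029 -0.013] 44.715073665542626
row [14.74  7.58  4.18] [-0.    -0.     1.551]
```

View pics/w6.png

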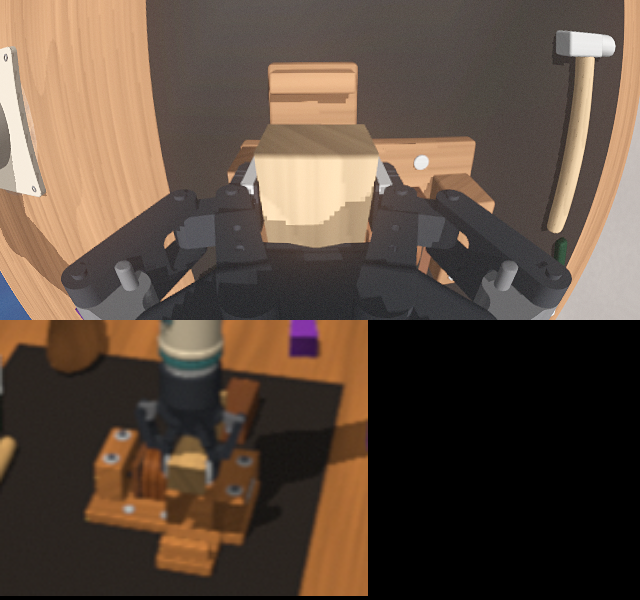

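The wedge is level in the fingers at about (317,240), clear of the cheeks, and the heel is still standing. I'll lay it on the bench between the cramp and the rack so I can take it again by its middle.

send_rows:
  rows:
    - [[2,-0.5,0,0,0,-0.14],[4,-1,0,0,0,-0.28],[6,-1.5,0,0,0,-0.42],[8,-2,0,0,0,-0.56],[10,-2.5,0,0,0,-0.7],[12,-3,0,0,0,-0.84],[14,-3.5,0,0,0,-0.98],[15,-3.8,0,0,0,-1.12],[16,-4,0,0,0,-1.24],[16,-4,0,0,0,-1.32]]

```text
clock: 11.3
eef_pos: [438.6, 171.3, 194.8]
tool_rot: [3.141, -0.002, 2.878]
force: [0.8, 0.2, -2.2]
width: 44.8
gripper_force: 61.5
```

send_rows:
  rows:
    - [[0,0,3,0,0,0],[0,0,6.5,0,0,0],[0,0,9,0,0,0],[0,0,10.5,0,0,0],[0,0,11.2,0,0,0],[0,0,11.5,0,0,0],[0,0,11.5,0,0,0]]

```text
clock: 12.0
eef_pos: [438.5, 169.4, 79.5]
tool_rot: [-3.14, -0.003, 2.871]
force: [-1.3, 0.0, -0.1]
width: 44.9
gripper_force: 61.8
```

send_rows:
  rows:
    - [[0,0,0.1,0,0,0],[0,0,0.1,0,0,0],[0,0,0,0,0,0],[0,0,-0.3,0,0,0],[-2,0,-0.3,0,0,0],[-4.5,0,-0.3,0,0,0],[-6.5,0,0,0,0,0],[-6.8,0,0,0,0,0],[-6.8,0,0,0,0,0]]
  grip: 0

```text
clock: 12.9
eef_pos: [505.1, 151.3, 81.0]
tool_rot: [3.141, -0.0, 2.87]
force: [-0.7, -0.3, -0.7]
width: 85.2
gripper_force: 0.0
```

Run:
```python
from h import *
s=ctrl.read_state(); print(s['eef_pos'],s['tool_rot'],s['force'])
w=Cam('wrist'); b=Cam('side'); a=Cam('scene')
# pale-wood mask edge of thick end in wrist image
g=cv2.cvtColor(w.im,cv2.COLOR_BGR2HSV)
for r in range(60,240,15):
    row=g[r,:]; m=(row[:,2]>150)&(row[:,1]<140)&(row[:,1]>40)&(row[:,0]<28); i=np.flatnonzero(m[200:440])+200
    print(r,(i.min(),i.max(),len(i)) if len(i) else None)
x=w.px([0,0,0])
T=pose(); 
for dx in (85,90,95): print(dx,[w.px((T@[dx,dy,T[2,3]-42,1])[:3]) for dy in (-24,24)])
```

```text
[505.099 151.263  81.046] [ 3.141 -0.     2.87 ] [-0.668 -0.31  -0.719]
60 (np.int64(249), np.int64(381), 133)
75 (np.int64(250), np.int64(380), 131)
90 (np.int64(251), np.int64(379), 129)
105 (np.int64(252), np.int64(377), 126)
120 (np.int64(253), np.int64(376), 124)
135 (np.int64(254), np.int64(375), 122)
150 (np.int64(256), np.int64(374), 119)
165 (np.int64(257), np.int64(372), 116)
180 (np.int64(258), np.int64(370), 113)
195 (np.int64(260), np.int64(368), 109)
210 (np.int64(262), np.int64(367), 106)
225 (np.int64(264), np.int64(364), 101)
85 [array([247.164,  62.321]), array([383.601,  61.758])]
90 [array([247.217,  48.842]), array([383.436,  48.282])]
95 [array([247.354,  35.604]), array([383.188,  35.048])]
```

Run:
```python
from h import *
w=Cam('wrist'); g=cv2.cvtColor(w.im,cv2.COLOR_BGR2HSV); print([(r,*g[r,316]) for r in range(10,70,4)])
```

```text
[(10, np.uint8(7), np.uint8(41), np.uint8(80)), (14, np.uint8(8), np.uint8(45), np.uint8(85)), (18, np.uint8(10), np.uint8(44), np.uint8(86)), (22, np.uint8(8), np.uint8(47), np.uint8(81)), (26, np.uint8(6), np.uint8(41), np.uint8(87)), (30, np.uint8(13), np.uint8(48), np.uint8(85)), (34, np.uint8(7), np.uint8(50), np.uint8(87)), (38, np.uint8(9), np.uint8(53), np.uint8(91)), (42, np.uint8(10), np.uint8(49), np.uint8(93)), (46, np.uint8(11), np.uint8(60), np.uint8(94)), (50, np.uint8(16), np.uint8(91), np.uint8(173)), (54, np.uint8(17), np.uint8(71), np.uint8(237)), (58, np.uint8(17), np.uint8(75), np.uint8(236)), (62, np.uint8(17), np.uint8(73), np.uint8(236)), (66, np.uint8(18), np.uint8(71), np.uint8(237))]
```

send_rows:
  rows:
    - [[0,0,0.1,0,0,0],[0,0,0.1,0,0,0],[0,0,0.1,0,0,0],[0,0,0.1,0,0,0],[0,0,0.1,0,0,0],[0,0,0.1,0,0,0],[0,0,0.1,0,0,0]]
  grip: 255

```text
clock: 13.8
eef_pos: [505.0, 151.6, 80.2]
tool_rot: [-3.141, -0.0, 2.871]
force: [-1.0, 0.4, 5.8]
width: 35.4
gripper_force: 59.9
```

send_rows:
  rows:
    - [[0,0,-2,0,0,0],[0,0,-6,0,0,0],[0,0,-10,0,0,0],[0,3,-13,0,0,0],[0.3,7,-14,0,0,0],[0.6,11.5,-14,0,0,0],[0.9,16,-14,0,0,0],[1.2,20.5,-14,0,0,0],[1.3,25,-14,0,0,0],[1.3,28,-14,0,0,0]]

```text
clock: 14.8
eef_pos: [566.7, 428.5, 219.1]
tool_rot: [3.14, -0.002, 2.873]
force: [0.9, 0.5, -2.1]
width: 35.7
gripper_force: 60.4
```

send_rows:
  rows:
    - [[0,3,0,0,0,0],[0,4.5,0,0,0,0],[0,5,0,0,0,0],[0,5,0,0,0,0],[0,5,0,0,0,0]]

```text
clock: 15.3
eef_pos: [581.1, 471.4, 219.3]
tool_rot: [-3.139, 0.0, 2.87]
force: [-0.2, -0.9, -2.5]
width: 35.6
gripper_force: 60.5
```

Run:
```python
from h import *
s=ctrl.read_state(); print(s['eef_pos'],s['tool_rot'],s['force'],s['width'],abs(s['qd']).max())
w=Cam('wrist'); import pickle; pickle.dump(w,open('w7.pkl','wb'))
c=np.array([551.06,368.54]);t=-.276;Q=np.array([[np.cos(t),-np.sin(t)],[np.sin(t),np.cos(t)]])
g=cv2.cvtColor(w.im,cv2.COLOR_BGR2HSV)
for bx in(-69,69):
  for by in(-78,0,78):
    P=[*(c+Q@[bx,by]),66]; u,v=w.px(P); print(bx,by,np.round([u,v]))
    if not(15<u<625 and 15<v<385): continue
    x0,y0=int(u)-16,int(v)-16; p=g[max(y0,0):y0+32,max(x0,0):x0+32]
    m=((p[...,1]<60)&(p[...,2]>100)).astype(np.uint8); n,l,st,ce=cv2.connectedComponentsWithStats(m)
    for k in range(1,n):
        if st[k,4]>8:
            q=ce[k]+[max(x0,0),max(y0,0)]; W=w.at(*q,66); print('   blob',st[k,4],q,W,'local',Q.T@(W[:2]-c))
```

```text
[581.083 471.363 219.326] [-3.139  0.     2.87 ] [-0.229 -0.925 -2.471] 35.646812513277794 0.009326631263025558
-69 -78 [100. 124.]
   blob 87 [100.253 124.759] [464.683 312.609  66.   ] local [-67.866 -77.353]
-69 0 [176. 115.]
   blob 127 [177.315 116.795] [486.065 387.968  66.   ] local [-67.829   0.981]
-69 78 [276. 110.]
69 -78 [123. 270.]
   blob 65 [123.8   271.615] [597.856 275.17   66.   ] local [ 70.469 -77.084]
69 0 [194. 277.]
69 78 [281. 282.]
   blob 19 [264.579 269.158] [623.828 415.397  66.   ] local [57.245 64.913]
```

send_rows:
  rows:
    - [[0,-2.5,0,0,0,0],[0,-5,1,0,0,0],[0,-6.4,3,0,0,0],[0,-6.7,5,0,0,0],[0,-6.7,6,0,0,0],[0,-6.7,6,0,0,0],[0,-6.7,6,0,0,0]]

```text
clock: 16.05
eef_pos: [563.3, 409.1, 160.6]
tool_rot: [3.14, 0.0, 2.871]
force: [0.7, 0.1, -1.9]
width: 35.9
gripper_force: 60.6
```

Run:
```python
from h import *
s=ctrl.read_state(); print(s['eef_pos'],s['tool_rot'],s['force'],s['width'],abs(s['qd']).max()); go([563.1,407.3,46.5],2.866)
```

```text
[563.28  409.079 160.636] [3.14  0.    2.871] [ 0.688  0.074 -1.855] 35.93689227814659 0.01387400553587409
row [-0.03 -0.18  6.01] [0.001 0.    0.005]
```

send_rows:
  rows:
    - [[0,-0.1,1.5,0,0,0.005],[0,-0.1,3,0,0,0.005],[0,-0.1,4.2,0,0,0.005],[0,-0.1,5.0,0,0,0.005],[0,-0.1,5.5,0,0,0.005],[0,-0.1,5.7,0,0,0.005],[0,-0.1,5.7,0,0,0.005]]

```text
clock: 16.75
eef_pos: [562.8, 407.6, 102.8]
tool_rot: [3.142, -0.0, 2.866]
force: [0.0, -0.4, -2.6]
width: 35.6
gripper_force: 60.6
```

send_rows:
  rows:
    - [[0,0,0.1,0,0,0],[0,0,0.2,0,0,0],[0,0,0.25,0,0,0],[0,0,0.25,0,0,0],[0,0,0.25,0,0,0]]

```text
clock: 17.25
eef_pos: [562.8, 407.5, 100.6]
tool_rot: [3.141, 0.0, 2.866]
force: [0.3, -0.0, -2.5]
width: 35.9
gripper_force: 60.6
```

send_rows:
  rows:
    - [[0,0,0.05,0,0,0],[0,0,0.1,0,0,0],[0,0,0.1,0,0,0]]

```text
clock: 17.55
eef_pos: [562.8, 407.5, 100.3]
tool_rot: [3.141, 0.0, 2.866]
force: [-1.7, -1.9, 5.8]
width: 35.8
gripper_force: 61.4
```

send_rows:
  rows:
    - [[0,0,0,0,0,0],[0,0,0,0,0,0],[0,0,0,0,0,0],[0,0,0,0,0,0],[0,0,0,0,0,0]]
  grip: 95

```text
clock: 18.05
eef_pos: [562.8, 407.5, 99.3]
tool_rot: [3.141, -0.0, 2.866]
force: [0.2, 0.5, -0.1]
width: 53.7
gripper_force: 0.0
```

send_rows:
  rows:
    - [[0,0,-1,0,0,0],[0,0,-3,0,0,0],[0,0,-6,0,0,0],[0,0,-10,0,0,0],[0,0,-14,0,0,0],[0,0,-16,0,0,0],[0,0,-16,0,0,0],[0,0,-16,0,0,0]]

```text
clock: 18.85
eef_pos: [562.7, 407.3, 260.0]
tool_rot: [3.141, 0.001, 2.866]
force: [-0.8, -0.2, -0.8]
width: 53.5
gripper_force: 0.0
```

Run:
```python
from h import *
s=ctrl.read_state(); print(s['eef_pos'],s['width'],s['force'])
w=Cam('wrist'); g=cv2.cvtColor(w.im,cv2.COLOR_BGR2HSV)
c=np.array([551.06,368.54]);t=-.276;Q=np.array([[np.cos(t),-np.sin(t)],[np.sin(t),np.cos(t)]])
m=((g[...,2]>140)&(g[...,1]<125)&(g[...,1]>40)&(g[...,0]<28)).astype(np.uint8)
n,l,st,ce=cv2.connectedComponentsWithStats(m)
for k in range(1,n):
    if st[k,4]>800:
        ys,xs=np.nonzero(l==k); W=np.array([Q.T@(w.at(u,v,62)[:2]-c) for u,v in zip(xs[::7],ys[::7])])
        if abs(W).max()>200: continue
        print(st[k],W.min(0),W.max(0))
        for a in range(-95,95,20):
            q=W[(W[:,0]>a)&(W[:,0]<a+20),1]
            if len(q)>3: print(a+10,q.min(),q.max())
# block in side view vs predicted corners
b=Cam('side'); print('block px',b.px([471.4,-301,46]),b.im[tuple(np.int32(b.px([471.4,-301,46]))[::-1])])
print('heel px',b.px([525,-96,75]))
```

```text
[562.695 407.311 259.957] 53.53248939015545 [-0.834 -0.152 -0.818]
[ 262  227   28   57 1168] [ 36.471 -10.555] [97.717 14.5  ]
35 -10.091774887158266 13.990003163618631
55 -10.548811664575222 14.500264779273802
75 -10.55455512566786 13.24538509132756
95 -10.373117090417448 13.064671363122512
block px [332.066 163.825] [ 36  65 112]
heel px [303.622 189.137]
```

Run:
```python
from h import *
w=Cam('wrist'); b=Cam('side')
c=np.array([551.06,368.54])+[1.2,.6];t=-.276;Q=np.array([[np.cos(t),-np.sin(t)],[np.sin(t),np.cos(t)]])
g=lambda k,P:tuple(int(x) for x in k.im[tuple(np.int32(np.round(k.px(P)))[::-1])])
for cam,X in ((w,(-85,-70,-30,0)),(b,(-85,-70,0,70,85))):
  for x in X:
    print(x,[(y,g(cam,[*(c+Q@[x,y]),62])[1:]) for y in range(4,80,6)])
print('along',[(x,g(w,[*(c+Q@[x,40]),62])[1:]) for x in range(-110,-60,4)],[(x,g(b,[*(c+Q@[x,40]),62])[1:]) for x in range(64,110,4)])
```

```text
-85 [(4, (164, 213)), (10, (168, 218)), (16, (112, 156)), (22, (210, 240)), (28, (212, 240)), (34, (220, 248)), (40, (216, 245)), (46, (221, 249)), (52, (204, 233)), (58, (208, 237)), (64, (218, 247)), (70, (125, 168)), (76, (159, 207))]
-70 [(4, (230, 233)), (10, (172, 220)), (16, (103, 140)), (22, (224, 252)), (28, (212, 240)), (34, (218, 246)), (40, (215, 244)), (46, (221, 250)), (52, (213, 242)), (58, (208, 236)), (64, (145, 183)), (70, (126, 171)), (76, (235, 236))]
-30 [(4, (120, 160)), (10, (120, 162)), (16, (110, 148)), (22, (228, 255)), (28, (221, 249)), (34, (224, 252)), (40, (210, 240)), (46, (217, 245)), (52, (215, 244)), (58, (208, 236)), (64, (176, 226)), (70, (167, 219)), (76, (170, 219))]
0 [(4, (135, 181)), (10, (115, 158)), (16, (107, 146)), (22, (136, 170)), (28, (219, 248)), (34, (219, 249)), (40, (214, 244)), (46, (212, 241)), (52, (212, 242)), (58, (177, 224)), (64, (175, 227)), (70, (172, 221)), (76, (171, 221))]
-85 [(4, (109, 175)), (10, (97, 155)), (16, (122, 167)), (22, (157, 204)), (28, (160, 207)), (34, (166, 216)), (40, (163, 211)), (46, (170, 220)), (52
[... 784 characters left out ...]
, 185))]
85 [(4, (109, 175)), (10, (92, 148)), (16, (85, 136)), (22, (58, 87)), (28, (127, 165)), (34, (130, 169)), (40, (149, 180)), (46, (139, 172)), (52, (65, 85)), (58, (30, 33)), (64, (48, 69)), (70, (99, 162)), (76, (102, 164))]
along [(-110, (169, 220)), (-106, (171, 221)), (-102, (165, 215)), (-98, (165, 212)), (-94, (168, 219)), (-90, (218, 246)), (-86, (216, 245)), (-82, (215, 244)), (-78, (214, 244)), (-74, (213, 243)), (-70, (215, 244)), (-66, (214, 243)), (-62, (213, 241))] [(64, (167, 218)), (68, (166, 217)), (72, (168, 218)), (76, (169, 220)), (80, (170, 222)), (84, (176, 220)), (88, (88, 109)), (92, (31, 34)), (96, (35, 42)), (100, (34, 41)), (104, (35, 41)), (108, (35, 42))]
```

```bash
python3 -c "
from cell import ctrl
print(ctrl.finish_job())"
```

```text
the job is handed in; nothing more can be done
None
```

The job is handed in at about 19 s of the 58 s: wedge knocked loose with the block and laid in the rack's free place (its position there checked by camera), block set down flat clear of the cramp, heel standing when last seen at the wedge's lift-out, spare wedge, hammer and jar untouched; no verdict came back.

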